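# Hang rinsed mixing cups on the draining pegs

## Task

Two rinsed metal mixing cups stand mouth-down in the grey washing frame. Lift each one straight up out of its snug cell, without dragging or tipping the frame, and hang it mouth-down to drain on the leaning peg that suits it: the wide cup on the stout peg, the tall narrow cup on the slender peg, each pushed fully home so that the peg's tip meets the cup's inside bottom. Never lay a cup on its side, and leave the wooden wedge and the steel ring where they are.

Things in the scene. Friction and masses are not known exactly. Their poses are not given: they have to be found in the camera images.
- wide_cup_mid (a point): centre (half-way up, on the axis) of the wide steel cup: straight round cup 62 mm outside diameter, 70 mm high, wall 2.5 mm (57 mm inside), bottom 4 mm thick, 66 mm deep inside, 0.1 to 0.2 kg. It stands mouth-down on the frame's 4 mm floor, closed end up 74 mm above the bench. Axis z runs from the mouth to the closed end
- wide_cup: the same wide cup; origin at the centre of its mouth rim, z along its axis towards the closed end, which is 70 mm from the origin
- narrow_cup_mid (a point): centre (half-way up, on the axis) of the tall narrow steel cup: straight round cup 44 mm outside diameter, 84 mm high, wall 2.5 mm (39 mm inside), bottom 4 mm thick, 80 mm deep inside, 0.1 to 0.2 kg. It stands mouth-down on the frame's 4 mm floor, closed end up 88 mm above the bench. Axis z runs from the mouth to the closed end
- narrow_cup: the same narrow cup; origin at the centre of its mouth rim, z along its axis towards the closed end, which is 84 mm from the origin
- stout_peg_tip: centre of the end face (tip) of the stout peg: round wooden peg 38 mm in diameter, 125 mm long, leaning 35 degrees from vertical towards the rack's front (robot's side), steel collar at its foot. Axis z points out of the tip along the peg, y is level. Tip about 119 mm above the bench; fixed. Only the wide cup goes over it, with 9.5 mm of play all round
- slender_peg_tip: centre of the end face (tip) of the slender peg: round wooden peg 14 mm in diameter, 140 mm long, leaning 35 degrees from vertical towards the rack's front (robot's side), steel collar at its foot. Axis z points out of the tip along the peg, y is level. Tip about 132 mm above the bench; fixed. The narrow cup has 12.5 mm of play all round on it
- rack: fixed draining rack: aluminium drip tray 150 x 200 mm, 12 mm high, with a wooden cross bar towards its back. Origin under its centre, x to the back, z up. The two pegs stand on the bar 120 mm apart, either one at the left. A cup let go on its peg sags at right angles to the peg until its inside wall rests on the peg's upper side, and stays there
- wash_frame: loose grey plastic washing frame, 76 x 129 mm and 30 mm high, 1.2 kg (145 mm over its end lugs). Origin under its centre, z up. Two square cells in a row along its y axis, 62 mm apart: the wide cup's (66 mm wide, 26.5 mm to +y of the origin) and the narrow cup's (48 mm wide, 35.5 mm to -y). The cups have 2 mm of play on each side and stand out 44 mm and 58 mm above the walls
- wood_wedge: small loose wooden wedge, 32 x 90 x 22 mm, lying on the bench in front of the rack; bystander
- ring_gauge: loose steel ring, 44 mm diameter, 14 mm high, lying on the bench between rack and packet; bystander
Mind the look-alikes: they are no part of the job. Leave any yellow look-alike of the narrow_cup alone.

How it is judged:
At the end, for the whole second after the job is handed in: Wide cup on the stout peg, narrow cup on the slender peg, mouth-down, released and at rest; axis within 0.3 rad of the peg's, cup's middle 24 to 39 mm (wide) or 31 to 46 mm (narrow) below the tip along the peg and within 41 mm or 49 mm of the tip (tip within about 8 mm of the inside bottom) (z of wide_cup_mid in the frame of stout_peg_tip between -0.039 and -0.024 m and angle between the z axis of wide_cup and the z axis of stout_peg_tip, either way round below 0.3 rad and angle between each of wide_cup, narrow_cup's own z axis and vertical below 1.2 rad and distance between wide_cup_mid and stout_peg_tip below 0.041 m and linear speed of each of wide_cup, narrow_cup below 0.03 m/s and contact force between each of wide_cup, narrow_cup and the fingers below 0.1 N and z of narrow_cup_mid in the frame of slender_peg_tip between -0.046 and -0.031 m and angle between the z axis of narrow_cup and the z axis of slender_peg_tip, either way round below 0.3 rad and distance between narrow_cup_mid and slender_peg_tip below 0.049 m); the robot touches nothing.
It fails at once if the washing frame is dragged more than 25 mm or tipped or lifted (distance of wash_frame from where it was at the start of the episode above 0.025 m or angle between wash_frame's own z axis and vertical above 0.15 rad).
It fails at once if a cup is laid or knocked on its side (tilted more than 80 degrees) (angle between any of wide_cup, narrow_cup's own z axis and vertical above 1.4 rad).
It fails at once if the wooden wedge or the steel ring is moved more than 25 mm (distance of any of wood_wedge, ring_gauge from where it was at the start of the episode above 0.025 m).
It also fails if it takes over 67 s, if anything falls off the work surface, if the arm or the gripper's body presses on something with over 40 N, if the wrist force passes 120 N, or if a joint passes its speed limit or range.

## Robot

A 6-joint arm with a two-finger parallel gripper is mounted at the origin on a cart in front of the work surface, level with it; the furniture and walls round the work are solid. World frame = base frame: x ahead of the robot, y to its left, z up, the work surface at z = 0. Lengths are in m, angles in rad, forces in N, time in s.
With the tool pointing down it reaches from about 0.35 to 0.85 m from the base axis. Payload 8.1 kg.
Tool frame: the origin (TCP) lies at the very end of the fingers, on their centre line; the grasp point (between the pads) lies 19 mm behind it (pinch_z is the z of the grasp point in the tool frame, in m); z points along the fingers, x is the direction in which the jaws open and shut, and the axes are right-handed (so a half turn about z gives the same grasp; the last joint's range is limited). The gripper opens to 93 mm and grips with 3 to 60 N. Pads are 15 mm wide; open, the fingers measure 128 mm over their backs; the gripper's body (75 mm by 188 mm) begins 65 mm behind the grasp point.
Start: joints at [-1.383, 0.13, 1.488, -0, 1.523, -0.085], TCP at [0.162, -0.578, 0.219] pointing down, gripper open.
Joint ranges: [-2.96, 2.96], [-0.89, 2.26], [0.02, 2.5], [-1.34, 4.48], [0, 2.73], [-2.66, 2.66]. Speed limits (rad/s): [2.39, 2.39, 2.79, 3.14, 3.14, 3.14].

## Interface

Orientations are given as a unit quaternion [w, x, y, z].
In Python, from cell import * gives the robot as it stands. The module is installed in compiled form; this text tells all that it offers. Calls block until the motion is done:
- reach(position, orientation): joint-space move of the TCP to a pose.
- move_straight(position, vel=0.15, ori=None): straight line of the TCP; ori=None keeps the orientation; vel is the mean speed in m/s.
- move_joints(angles): joint-space move.
- set_gripper(opening): finger opening in m; the grip force is fixed at half the most; returns when the fingers have stopped.
- dwell(seconds).
- ik(position, orientation): joint angles nearest the present ones, or None.
- sense(): the state.
- capture(name): name is "scene" or "top"; returns the picture (400x640x3 uint8, red, green, blue); there is no depth.
- calibration(name): a dict with "fx", "fy", "cx", "cy" (pixels), "rvec" (rotation vector, rad) and "tvec" (3), from world to camera coordinates, as OpenCV has them. Camera axes: x right, y down, z forward; pixel columns grow to the right and rows downward; lengths in m; the calibration is good to about 2 mm. A picture is of the moment at which its call begins. calibration takes no time and is no camera call.
A pose or a line that the arm cannot do raises PlanningError and nothing moves.
- sign_off(): hands the job in, once; it reports no verdict.
The state is a dict: "time": time; "joint_pos": joint angles; "qvel": joint speeds; "tau": joint torques, N m; "tool_pos": TCP position; "tcp_rot": TCP orientation; "force": force on the tool from outside, world axes, zero at the start; "ft_torque": the same for the moment, N m; "finger_gap": finger opening in m.
Only numpy, scipy, OpenCV 4.12 (cv2) and the standard library are available. Lean on these libraries where they do the work, as an engineer would, in place of code of your own. Each camera call takes 0.05 s, during which the arm holds its last target.

## Working session

There is one attempt and no reset: what is moved stays moved. The work goes in short steps, each a Python script; the robot and the scene stay as the last script left them, time stands still between calls to the robot, and variables do not carry over. Pictures are saved under pics/ and viewed, and the job is handed in when it is done.

```bash
mkdir -p pics; ls; python3 - <<'E'
from cell import *
import cv2,numpy as np
for n in("scene","top"):
    im=capture(n); cv2.imwrite(f"pics/{n}0.png",im[:,:,::-1])
    c=calibration(n); print(n,c)
    R=cv2.Rodrigues(np.array(c["rvec"]))[0]; print(-R.T@np.array(c["tvec"]))
s=sense();print(s["time"],s["tcp_rot"],s["tool_pos"],s["finger_gap"])
E
```

```text
pics
scene {'fx': 475.316937821504, 'fy': 475.316937821504, 'cx': 318.07206349635436, 'cy': 197.10720052712318, 'rvec': array([ 0.59918804, -2.65311625,  1.21025354]), 'tvec': array([0.38110275, 0.34384846, 0.70450854])}
[0.22754822 0.44168496 0.71619798]
top {'fx': 507.65347876870317, 'fy': 507.65347876870317, 'cx': 318.44424665038224, 'cy': 203.7717923605968, 'rvec': array([ 2.14536425, -2.14287535,  0.20901193]), 'tvec': array([-0.21778188,  0.53665761,  1.21252514])}
[ 0.3241789  -0.18597489  1.29072419]
0.1 [-5.38766044e-04  7.96691396e-01 -6.04385764e-01 -6.14063472e-04] [ 0.16156535 -0.57731005  0.21770844] 0.09275432757208836
```

View pics/scene0.png

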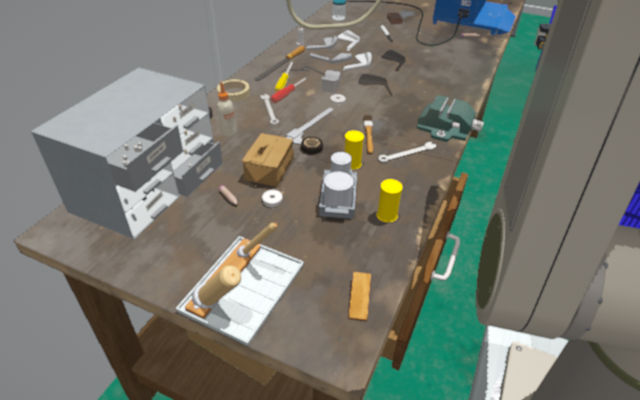

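View pics/top0.png

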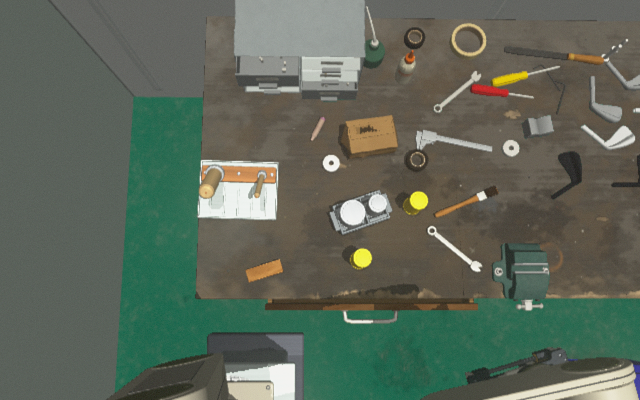

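```bash
python3 - <<'E'
import cv2
t=cv2.imread("pics/top0.png");s=cv2.imread("pics/scene0.png")
cv2.imwrite("pics/c1.png",cv2.resize(t[180:245,320:440],None,fx=6,fy=6,interpolation=2))
cv2.imwrite("pics/c2.png",cv2.resize(t[150:225,190:290],None,fx=7,fy=7,interpolation=2))
cv2.imwrite("pics/c3.png",cv2.resize(s[210:340,170:310],None,fx=4.5,fy=4.5,interpolation=2)[:600])
cv2.imwrite("pics/c4.png",cv2.resize(s[125:225,310:410],None,fx=6,fy=6,interpolation=2))
E
```

```text
(no output)
```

View pics/c1.png

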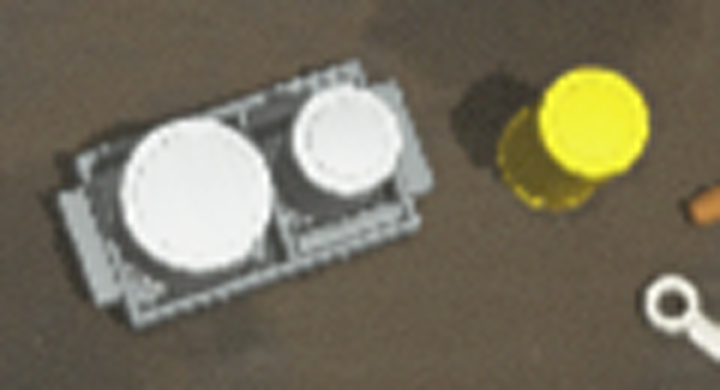

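View pics/c2.png

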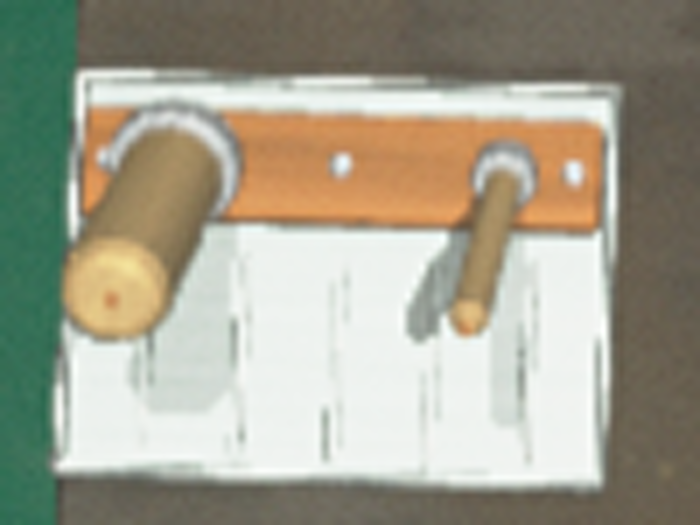

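View pics/c3.png

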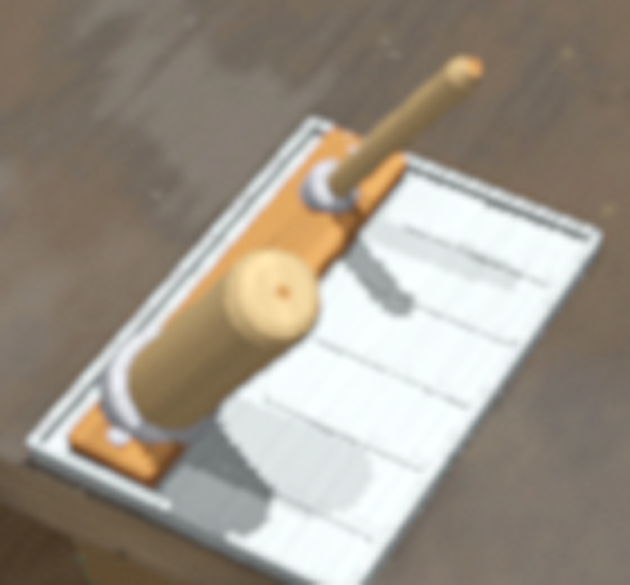

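View pics/c4.png

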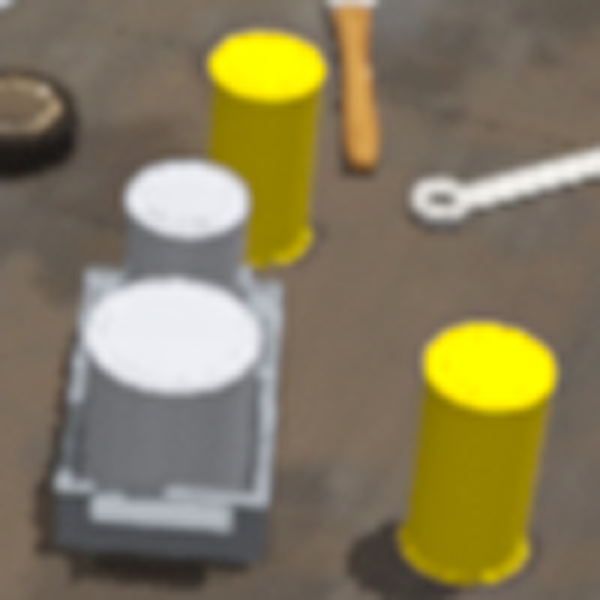

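```bash
cat > h.py <<'E'
import cv2,numpy as np
from cell import calibration
def cam(n):
    c=calibration(n);K=np.array([[c["fx"],0,c["cx"]],[0,c["fy"],c["cy"]],[0,0,1]])
    R=cv2.Rodrigues(np.array(c["rvec"]))[0];return K,R,np.array(c["tvec"]).reshape(3)
def plane(n,p,z):
    K,R,t=cam(n);d=R.T@np.linalg.solve(K,[p[0],p[1],1]);o=-R.T@t
    return o+d*(z-o[2])/d[2]
def tri(pt,ps):
    Ks=[cam(n) for n in("top","scene")]
    P=[K@np.c_[R,t] for K,R,t in Ks]
    X=cv2.triangulatePoints(P[0],P[1],np.array(pt,float).reshape(2,1),np.array(ps,float).reshape(2,1)).ravel()
    X=X[:3]/X[3]
    e=[np.linalg.norm((p@np.r_[X,1])[:2]/(p@np.r_[X,1])[2]-q) for p,q in zip(P,(pt,ps))]
    return X,e
E
python3 - <<'E'
from h import *
import cv2,numpy as np
t=cv2.imread("pics/top0.png");s=cv2.imread("pics/scene0.png")
def white(im,box,th):
    x0,y0,x1,y1=box;h=im[y0:y1,x0:x1]
    m=(h.min(2)>th).astype(np.uint8)
    n,l,st,c=cv2.connectedComponentsWithStats(m)
    r=[]
    for i in range(1,n):
        if st[i,4]>60:
            cnt=cv2.findContours((l==i).astype(np.uint8),0,1)[0][0]
            e=cv2.fitEllipse(cnt); r.append((c[i]+[x0,y0],st[i,4],e[1]))
    return r
W=white(t,(320,180,440,245),200);S=white(s,(310,125,410,225),195)
for w in W: print("top",w, plane("top",w[0],.074 if w[1]>300 else .088))
for w in S: print("scene",w, plane("scene",w[0],.074 if w[1]>500 else .088))
W.sort(key=lambda w:w[1]);S.sort(key=lambda w:w[1])
for w,q in zip(W[-2:],S[-2:]): print("tri",tri(w[0],q[0]))
f7=lambda x,y:((x+.5)/7-.5+190,(y+.5)/7-.5+150)
f4=lambda x,y:((x+.5)/4.5-.5+170,(y+.5)/4.5-.5+210)
print("stout",tri(f7(112,299),f4(283,292)),tri(f7(115,289),f4(275,295)))
print("slender",tri(f7(467,322),f4(474,66)))
# tray corners z=.012
C=[plane("top",f7(*p),.012) for p in((82,73),(618,88),(602,487),(55,466))];print(np.array(C))
D=[plane("scene",f4(*p),.012) for p in((315,122),(602,235),(30,445))];print(np.array(D))
f6=lambda x,y:((x+.5)/6-.5+320,(y+.5)/6-.5+180)
print(np.array([plane("top",f6(*p),.03) for p in((78,158),(358,62),(418,225),(138,325))]))
print(np.array([plane("top",f6(590,122),.088),plane("top",f6(480,130),0)]))
print(np.array([plane("top",p,.014) for p in((331,163),(265,270))]))
E
```

```text
top (array([377.36625514, 202.7037037 ]), np.int32(243), (16.519237518310547, 16.997608184814453)) [ 0.53320265 -0.35835091  0.088     ]
top (array([352.45929019, 211.95824635]), np.int32(479), (23.476638793945312, 24.170434951782227)) [ 0.51260798 -0.29917085  0.074     ]
scene (array([394.76530612, 155.05102041]), np.int32(98), (4.81367826461792, 31.259166717529297)) [ 0.4280563  -0.41942558  0.088     ]
scene (array([340.82122905, 157.82122905]), np.int32(179), (10.903314590454102, 18.57767677307129)) [ 0.53269079 -0.35606626  0.088     ]
scene (array([338.29425837, 180.51674641]), np.int32(418), (17.29364585876465, 28.383106231689453)) [ 0.506301   -0.28020217  0.088     ]
tri (array([ 0.53360493, -0.35862602,  0.08598902]), [np.float64(0.02232271820604621), np.float64(0.02762012701024422)])
tri (array([ 0.5133159 , -0.29933728,  0.07138436]), [np.float64(0.12737442722476403), np.float64(0.1645993932896344)])
stout (array([0.55154447, 0.04890811, 0.11772146]), [np.float64(0.05030725952049283), np.float64(0.0832576039594714)]) (array([0.55562108, 0.04877155, 0.11380327]), [np.float64(0.0030190192349595405), np.float64(0.0049895455405068265)])
slender (array([ 0.5409493 , -0.07116601,  0.12961232]), [np.float64(0.39058005320971395), np.float64(0.5881119440400469)])
[[ 0.65667593  0.08410713  0.012     ]
 [ 0.65206222 -0.11312638  0.012     ]
 [ 0.50319553 -0.10919787  0.012     ]
 [ 0.5103568   0.0882879   0.012     ]]
[[ 0.64981768 -0.11069427  0.012     ]
 [ 0.50236512 -0.10705149  0.012     ]
 [ 0.65610229  0.0876997   0.012     ]]
[[ 0.53468275 -0.25325964  0.03      ]
 [ 0.57626322 -0.37214297  0.03      ]
 [ 0.50663426 -0.39592632  0.03      ]
 [ 0.4642708  -0.27786692  0.03      ]]
[[ 0.54037811 -0.45692522  0.088     ]
 [ 0.55251669 -0.42883907  0.        ]]
[[ 0.65001343 -0.25064724  0.014     ]
 [ 0.37503497 -0.08473755  0.014     ]]
```

The scene view (c4) shows the two grey cups standing in the frame, wide one in front. These are the things that could be taken for the cups (top-view pixels):
- Wide steel cup in the frame, (352,212). Chosen.
- Narrow steel cup in the frame, (377,203). Chosen.
- Yellow look-alikes at (418,202) and (362,258). Rejected.

For the pegs, the stout tip is at (206,192) and the slender tip at (257,196). The cup spacing comes out at 62.6 mm against the 62 mm given. Peg tip heights are 118 and 130 mm against 119 and 132 mm, and the tray is about 197 mm wide, so the measurements agree with the description.

```bash
cat >> h.py <<'E'
from scipy.spatial.transform import Rotation as Ro
PSI=np.radians(19.2);RP=np.radians(-1.6);L=np.radians(35)
WIDE=np.array([.5128,-.2991]);NARR=np.array([.5331,-.3580])
f7=lambda x,y:((x+.5)/7-.5+190,(y+.5)/7-.5+150)
ST=np.array([.5513,.0487,.119]);SL=np.array([.5402,-.0708,.1315])
PZ=np.array([-np.sin(L)*np.cos(RP),-np.sin(L)*np.sin(RP),np.cos(L)])
PY=np.array([-np.sin(RP),np.cos(RP),0])
SAG=np.cross(PY,PZ); SAG=SAG*(-np.sign(SAG[2]))
def quat(x,z):
    q=Ro.from_matrix(np.c_[x,np.cross(z,x),z]).as_quat();return [float(v) for v in q[[3,0,1,2]]]
GX=np.array([np.cos(PSI),np.sin(PSI),0])
QG={s:quat(s*GX,np.array([0,0,-1.])) for s in(1,-1)}
QP={s:quat(s*PY,-PZ) for s in(1,-1)}
E
python3 - <<'E'
from h import *; from cell import *
print(plane("top",f7(112,299),.119),plane("top",f7(467,322),.1315),SAG)
for s in(1,-1):
  for n,p in(("w",[*WIDE,.034]),("w",[*WIDE,.28]),("n",[*NARR,.038]),("n",[*NARR,.28])):
    j=ik(p,QG[s]);print(s,n,None if j is None else np.round(j,2))
  for n,t,d in(("ST",ST,.04),("SL",SL,.05)):
    for k in(0,.1,.2):
      j=ik(list(t+PZ*(.004-d+k)),QP[s]);print(s,n,k,None if j is None else np.round(j,2))
E
```

```text
[0.5511851  0.04860579 0.119     ] [ 0.54146673 -0.07104384  0.1315    ] [-0.81883267  0.02287207 -0.57357644]
1 w [-0.61  0.27  1.68 -0.    1.19 -0.95]
1 w [-0.61  0.1   1.41 -0.    1.63 -0.95]
1 n [-0.67  0.39  1.53 -0.    1.23 -1.01]
1 n [-0.67  0.23  1.27 -0.    1.65 -1.01]
1 ST 0 [ 0.01 -0.37  2.33 -0.04  0.58 -1.51]
1 ST 0.1 [ 0.02 -0.73  2.39 -0.03  0.87 -1.51]
1 ST 0.2 None
1 SL 0 [-0.33 -0.4   2.33  0.29  0.64 -2.06]
1 SL 0.1 [-0.39 -0.75  2.4   0.25  0.93 -2.02]
1 SL 0.2 None
-1 w [-0.61  0.27  1.68 -0.    1.19  2.19]
-1 w [-0.61  0.1   1.41 -0.    1.63  2.19]
-1 n [-0.67  0.39  1.53 -0.    1.23  2.14]
-1 n [-0.67  0.23  1.27 -0.    1.65  2.14]
-1 ST 0 [ 0.01 -0.37  2.33 -0.04  0.58  1.63]
-1 ST 0.1 [ 0.02 -0.73  2.39 -0.03  0.87  1.63]
-1 ST 0.2 None
-1 SL 0 [-0.33 -0.4   2.33  0.29  0.64  1.09]
-1 SL 0.1 [-0.39 -0.75  2.4   0.25  0.93  1.12]
-1 SL 0.2 None
```

```bash
python3 - <<'E'
from h import *; from cell import *
for n,t,d in(("ST",ST,.04),("SL",SL,.05)):
  for k in (.08,.09,.1):
   for h in(0.06,.1,.15):
    j=ik(list(t+PZ*(.004-d+k)+[0,0,h]),QP[1]);print(n,k,h,None if j is None else np.round(j,2))
reach([*WIDE,.15],QG[1])
im=capture("scene");cv2.imwrite("pics/s1.png",im[:,:,::-1])
move_straight([*WIDE,.034],vel=.08)
s=sense();print(s["time"],s["tool_pos"],s["force"])
set_gripper(.0)
s=sense();print(s["time"],s["finger_gap"],s["force"],s["tool_pos"])
im=capture("scene");cv2.imwrite("pics/s2.png",im[:,:,::-1])
E
```

```text
ST 0.08 0.06 [ 0.01 -0.71  2.3  -0.03  0.94 -1.52]
ST 0.08 0.1 [ 0.01 -0.73  2.24 -0.03  1.02 -1.52]
ST 0.08 0.15 [ 0.01 -0.73  2.15 -0.03  1.11 -1.52]
ST 0.09 0.06 [ 0.01 -0.74  2.31 -0.03  0.97 -1.52]
ST 0.09 0.1 [ 0.01 -0.75  2.24 -0.03  1.04 -1.52]
ST 0.09 0.15 [ 0.01 -0.75  2.15 -0.03  1.13 -1.52]
ST 0.1 0.06 [ 0.02 -0.77  2.3  -0.03  0.99 -1.52]
ST 0.1 0.1 [ 0.02 -0.77  2.24 -0.03  1.07 -1.52]
ST 0.1 0.15 [ 0.02 -0.77  2.14 -0.03  1.15 -1.52]
SL 0.08 0.06 [-0.37 -0.73  2.31  0.23  1.   -1.99]
SL 0.08 0.1 [-0.37 -0.74  2.24  0.22  1.07 -1.97]
SL 0.08 0.15 [-0.37 -0.74  2.15  0.21  1.16 -1.94]
SL 0.09 0.06 [-0.38 -0.76  2.31  0.23  1.02 -1.99]
SL 0.09 0.1 [-0.38 -0.77  2.24  0.22  1.1  -1.97]
SL 0.09 0.15 [-0.38 -0.76  2.15  0.22  1.18 -1.95]
SL 0.1 0.06 [-0.39 -0.78  2.31  0.23  1.05 -1.99]
SL 0.1 0.1 [-0.39 -0.79  2.24  0.23  1.12 -1.97]
SL 0.1 0.15 [-0.39 -0.78  2.14  0.22  1.21 -1.95]
3.4083 [ 0.51323888 -0.29942024  0.0347199 ] [ 0.21138831 -0.0681113   0.22020805]
4.0417 0.06066376214441361 [-0.4217993   0.36195811  0.51680827] [ 0.51286801 -0.29907688  0.03404199]
```

View pics/s2.png

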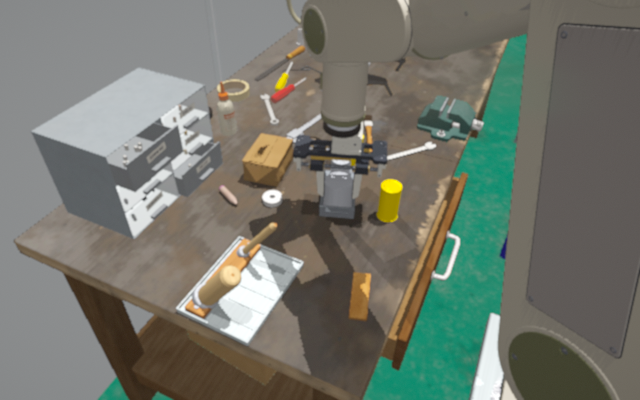

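The fingers closed at 60.7 mm on the 62 mm cup, with the jaws across the frame at about (338,190). Next I lift it and check that the frame stays.

```bash
python3 - <<'E'
from h import *; from cell import *
move_straight([*WIDE,.075],vel=.05)
s=sense();print(s["time"],s["finger_gap"],s["force"])
move_straight([*WIDE,.24],vel=.15)
im=capture("scene");cv2.imwrite("pics/s3.png",im[:,:,::-1])
im=capture("top");cv2.imwrite("pics/t3.png",im[:,:,::-1])
s=sense();print(s["time"],s["finger_gap"],s["force"])
E
```

```text
5.0583 0.06075945884150552 [-1.23181612 -0.29163829 -0.80085949]
6.4083 0.06054522985520485 [-0.10424109 -0.4556059  -2.09548608]
```

View pics/s3.png

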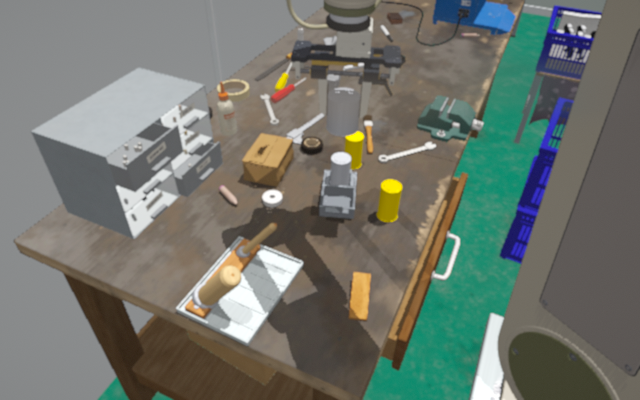

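The wide cup hangs upright in the gripper at (343,105). The frame and the narrow cup (341,165) have not moved.

```bash
cat >> h.py <<'E'
def tcp(t,d,k,sag=0,h=0): return [float(v) for v in t+PZ*(.004-d+k)+SAG*sag+np.array([0,0,h])]
E
python3 - <<'E'
from h import *; from cell import *
reach(tcp(ST,.04,.1,0,.13),QP[1])
move_straight(tcp(ST,.04,.092),vel=.12)
for n in("scene","top"):
    im=capture(n);cv2.imwrite(f"pics/{n}4.png",im[:,:,::-1])
    cv2.imwrite(f"pics/{n}4c.png",cv2.resize(im[(200 if n=="scene" else 120):(340 if n=="scene" else 260),150:330,::-1],None,fx=4,fy=4,interpolation=2))
s=sense();print(s["time"],s["finger_gap"],s["force"],s["tool_pos"],tcp(ST,.04,.092))
E
```

```text
9.1333 0.0605338763943411 [ 0.30547466  0.63200174 -1.64800722] [0.51978602 0.04961224 0.16613547] [0.5191922427785829, 0.049596850866024174, 0.16487251448018353]
```

View pics/scene4.png

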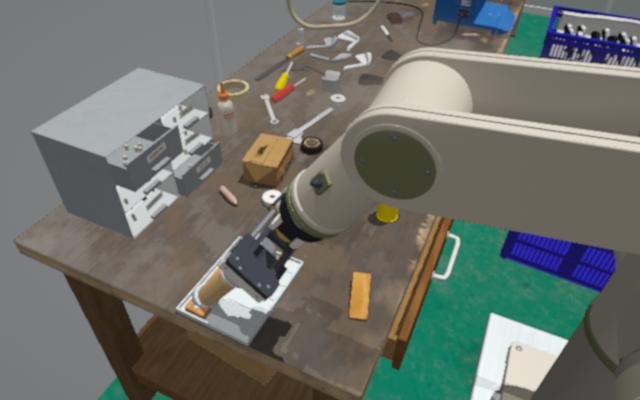

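View pics/top4.png

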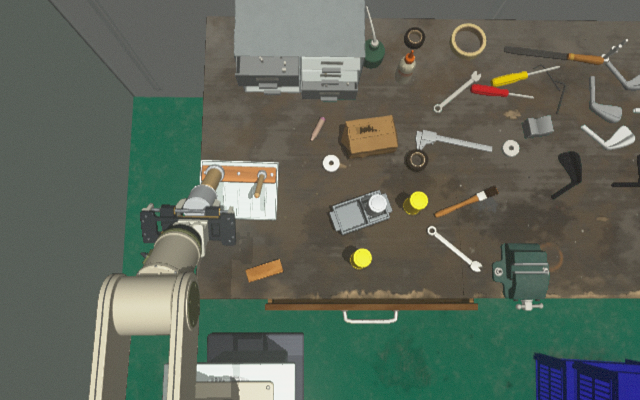

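View pics/top4c.png

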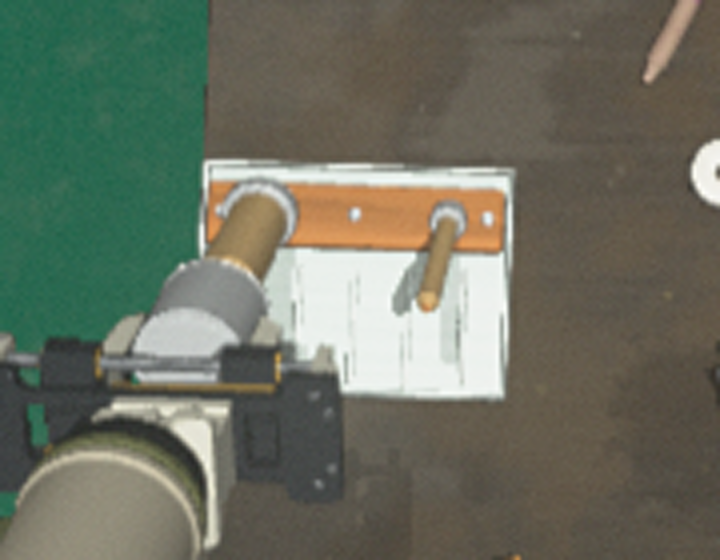

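View pics/scene4c.png

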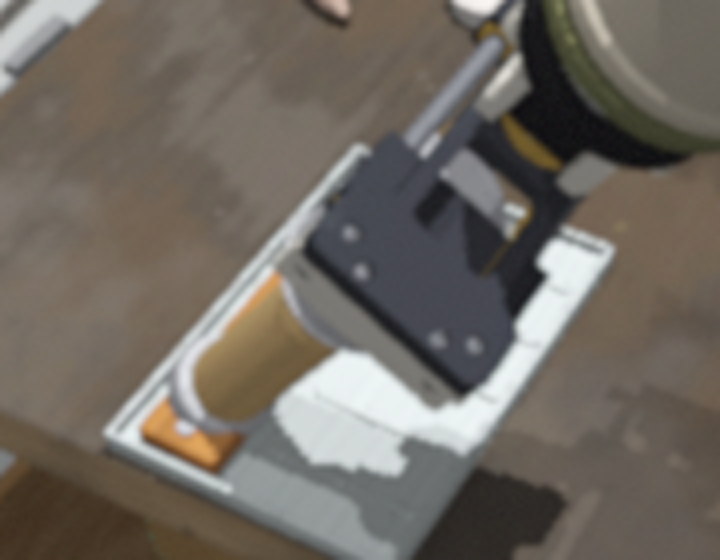

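The cup is in line with the stout peg, mouth edge just off the tip at about (208,188) in the top view. I slide it on in steps and watch the force.

```bash
python3 - <<'E'
from h import *; from cell import *
f0=np.array(sense()["force"])
for k in(.07,.05,.03,.015,.008,.005,.003,.001,-.001,-.003,-.005):
    move_straight(tcp(ST,.04,k),vel=.06 if k>.01 else .03)
    s=sense();df=np.array(s["force"])-f0
    print(k,round(s["time"],2),np.round(df,1),round(s["finger_gap"],4), np.round((np.array(s["tool_pos"])-tcp(ST,.04,0))@np.c_[PZ,SAG,PY]*1e3,1))
    if np.linalg.norm(df)>5: break
E
```

```text
0.07 9.65 [ 0.5 -0.4 -0.6] 0.0608 [69.9  0.3 -0. ]
0.05 10.13 [ 0.2 -0.4  0.3] 0.0608 [50.   0.2 -0. ]
0.03 10.62 [-0.9 -1.4 -1.1] 0.061 [30.1  0.1 -0. ]
0.015 11.02 [-0.5 -0.7 -0.3] 0.0607 [15.   0.3 -0. ]
0.008 11.4 [-0.3  0.2 -0.3] 0.0607 [7.8 0.3 0. ]
0.005 11.65 [-0.5 -0.8  0.1] 0.0608 [ 4.8  0.2 -0. ]
0.003 11.9 [ 0.2 -0.8  0.3] 0.0607 [2.9 0.2 0. ]
0.001 12.15 [-0.6 -0.3  0.5] 0.0609 [ 0.9  0.1 -0. ]
-0.001 12.4 [-10.5  -0.6   9.7] 0.0605 [-0.6 -0.5  0. ]
```

Contact along the peg comes at k of about 0, exactly where predicted. Next I back off slightly, sag the cup onto the peg's upper side and release.

```bash
python3 - <<'E'
from h import *; from cell import *
move_straight(tcp(ST,.04,.0005),vel=.03)
f0=np.array(sense()["force"])
for g in(.004,.006,.007,.008,.009,.010,.011):
    move_straight(tcp(ST,.04,.0005,g),vel=.03)
    s=sense();df=np.array(s["force"])-f0
    print(g,round(s["time"],2),np.round(df,1))
    if np.linalg.norm(df)>4: break
set_gripper(.093); dwell(.3)
s=sense();print(s["time"],s["finger_gap"],s["force"])
for n in("scene","top"):
    im=capture(n);cv2.imwrite(f"pics/{n}5c.png",cv2.resize(im[(200 if n=="scene" else 120):(340 if n=="scene" else 260),150:330,::-1],None,fx=4,fy=4,interpolation=2))
p=np.array(tcp(ST,.04,.0005,g))
np.save("rel.npy",p)
E
```

```text
0.004 12.93 [-0.4  1.   0.3]
0.006 13.18 [ 0.3 -0.3 -0.1]
0.007 13.43 [-0.9 -0.3 -0.1]
0.008 13.68 [0.9 0.1 0.2]
0.009 13.93 [ 1.3 -0.1 -0.3]
0.01 14.18 [4.4 1.  0.2]
15.2083 0.0933903073941063 [ 0.20762503  0.67647561 -0.21058619]
```

View pics/top5c.png

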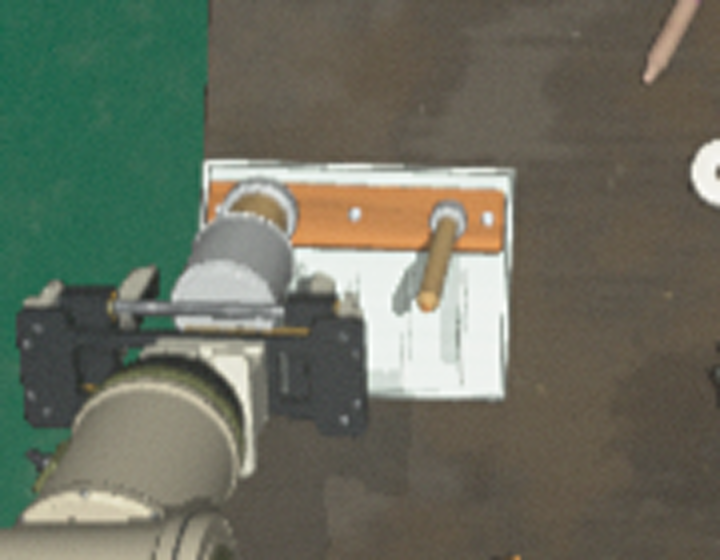

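View pics/scene5c.png

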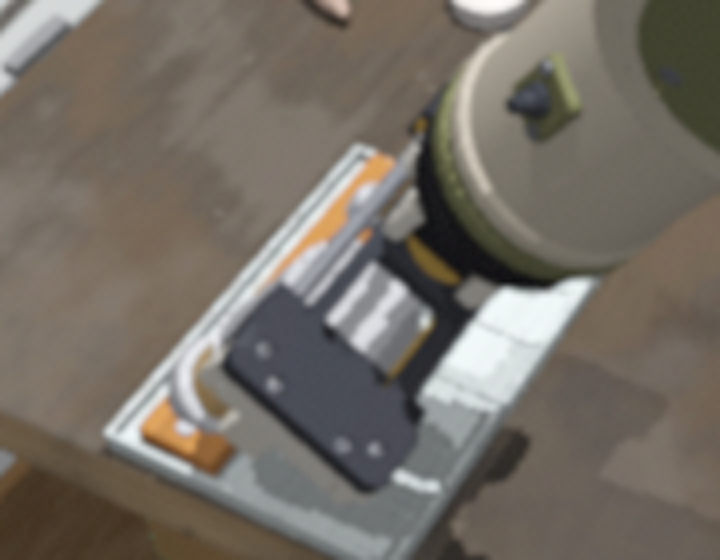

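The fingers stand clear on both sides of the cup, which sits home on the stout peg. I retreat along the peg and go for the narrow cup.

```bash
python3 - <<'E'
from h import *; from cell import *
p=np.load("rel.npy")
move_straight(list(p+PZ*.08),vel=.12)
move_straight(list(p+PZ*.08+[0,0,.12]),vel=.2)
reach([*NARR,.16],QG[1])
for n in("scene","top"):
    im=capture(n);cv2.imwrite(f"pics/{n}6.png",im[:,:,::-1])
    cv2.imwrite(f"pics/{n}6c.png",cv2.resize(im[(200 if n=="scene" else 120):(340 if n=="scene" else 260),150:330,::-1],None,fx=4,fy=4,interpolation=2))
print(sense()["time"])
E
```

```text
18.5333
```

View pics/top6.png

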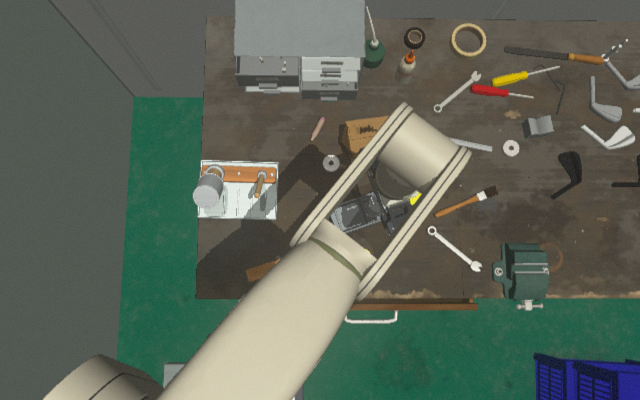

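View pics/scene6.png

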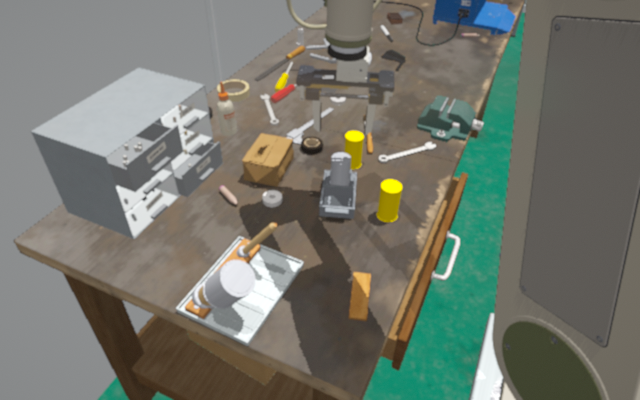

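View pics/scene6c.png

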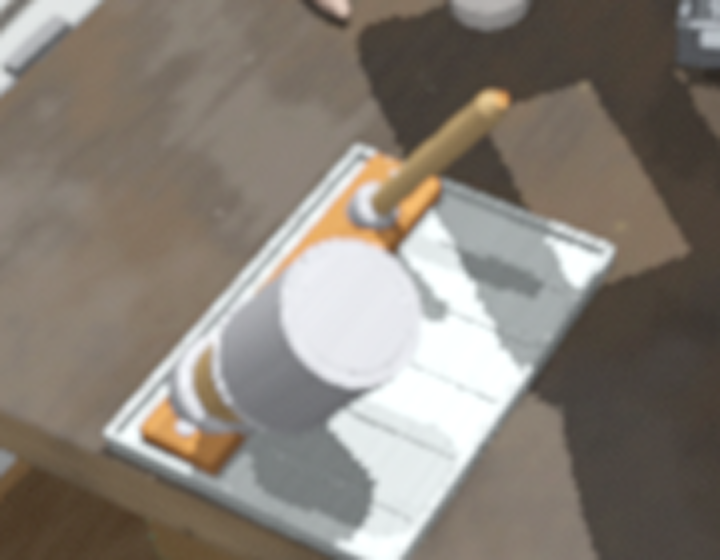

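The wide cup hangs home on the stout peg at (231,283) in the scene view. The narrow cup and frame are unmoved at (341,160). Now the narrow cup.

```bash
sed -i 's/SL=np.array(\[.5402,-.0708,.1315\])/SL=np.array([.541,-.0708,.1315])/' h.py; python3 - <<'E'
from h import *; from cell import *
move_straight([*NARR,.038],vel=.1)
set_gripper(.0)
s=sense();print(s["time"],s["finger_gap"],s["force"])
if s["finger_gap"]>.038:
    move_straight([*NARR,.08],vel=.05)
    move_straight([*NARR,.24],vel=.15)
    im=capture("scene");cv2.imwrite("pics/s7.png",im[:,:,::-1])
    reach(tcp(SL,.05,.1,0,.13),QP[1])
    move_straight(tcp(SL,.05,.1),vel=.12)
for n in("scene","top"):
    im=capture(n)
    cv2.imwrite(f"pics/{n}8.png",im[:,:,::-1])
    cv2.imwrite(f"pics/{n}8c.png",cv2.resize(im[(200 if n=="scene" else 120):(340 if n=="scene" else 260),150:330,::-1],None,fx=4,fy=4,interpolation=2))
s=sense();print(s["time"],s["finger_gap"],s["force"])
E
```

```text
20.75 0.043015368983854406 [ 0.52702912 -0.02592613 -0.19643994]
25.5583 0.0431875190396113 [ 0.50580181 -0.27047817 -1.71495035]
```

View pics/s7.png

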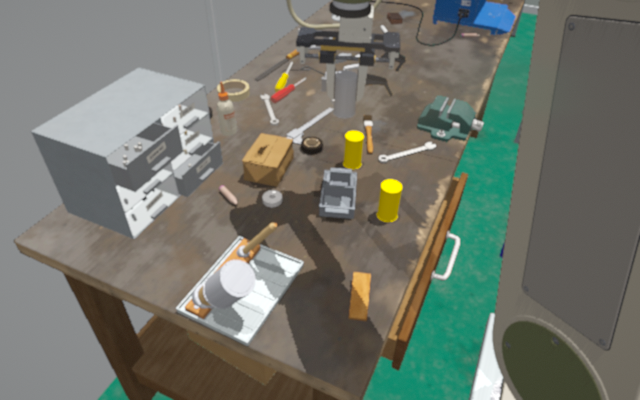

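View pics/top8c.png

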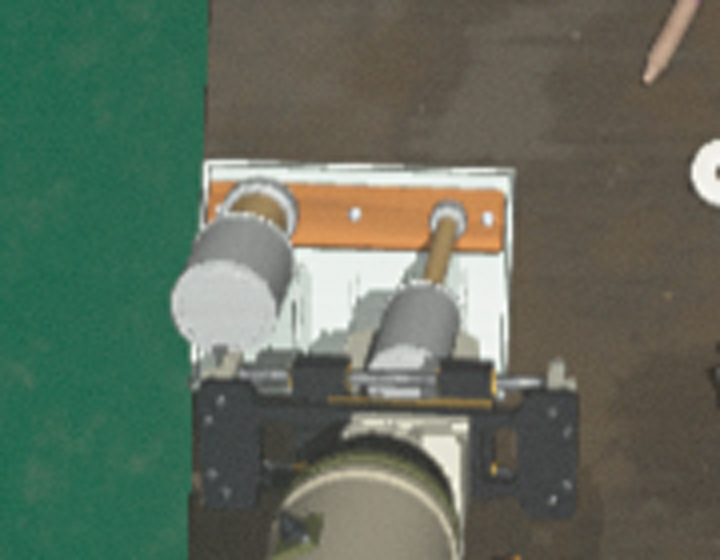

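View pics/scene8c.png

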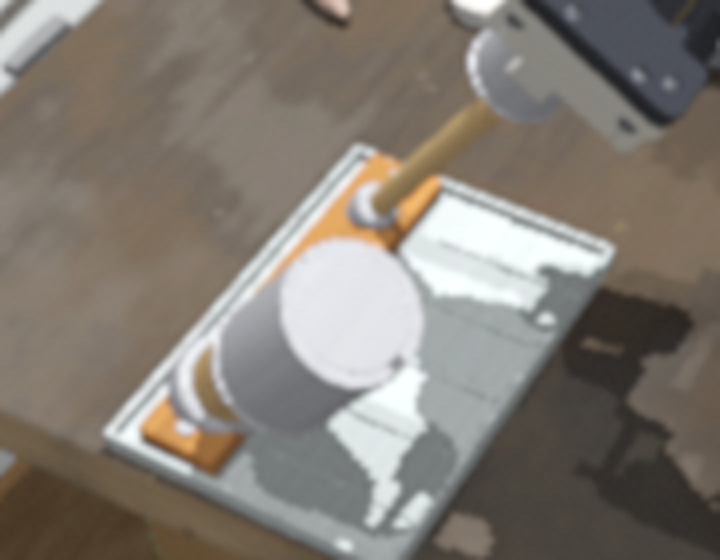

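The narrow cup is in line with the slender peg in both views (mouth at about (255,193) top), and the frame stayed put at (338,192). I slide it on.

```bash
python3 - <<'E'
from h import *; from cell import *
f0=np.array(sense()["force"])
hit=None
for k in(.08,.06,.04,.02,.01,.006,.004,.002,0,-.002,-.004,-.006):
    move_straight(tcp(SL,.05,k),vel=.06 if k>.009 else .03)
    s=sense();df=np.array(s["force"])-f0
    print(k,round(s["time"],2),np.round(df,1),round(s["finger_gap"],4), np.round((np.array(s["tool_pos"])-tcp(SL,.05,0))@np.c_[PZ,SAG,PY]*1e3,1))
    if np.linalg.norm(df)>5: hit=k;break
print(hit)
if hit is not None and hit<=.004:
    K=hit+.0015
    move_straight(tcp(SL,.05,K),vel=.03)
    f0=np.array(sense()["force"])
    for g in(.005,.008,.009,.010,.011,.012,.013,.014):
        move_straight(tcp(SL,.05,K,g),vel=.03)
        s=sense();df=np.array(s["force"])-f0
        print(g,round(s["time"],2),np.round(df,1))
        if np.linalg.norm(df)>3.5: break
    np.save("rel2.npy",tcp(SL,.05,K,g))
for n in("scene","top"):
    im=capture(n)
    cv2.imwrite(f"pics/{n}9c.png",cv2.resize(im[(200 if n=="scene" else 120):(340 if n=="scene" else 260),150:330,::-1],None,fx=4,fy=4,interpolation=2))
E
```

```text
0.08 26.04 [-0.7 -0.5  0.9] 0.0428 [79.9  0.3  0.1]
0.06 26.52 [-1.  -0.   0.8] 0.0425 [60.   0.2  0.1]
0.04 27.01 [-0.7 -0.1  0.4] 0.0427 [40.   0.2  0.1]
0.02 27.49 [-1.3  0.4 -0.1] 0.0427 [20.   0.1  0.1]
0.01 27.81 [-0.9 -0.3  0.5] 0.0426 [10.   0.2  0.1]
0.006 28.09 [-0.8  0.   1. ] 0.0427 [6.  0.1 0.1]
0.004 28.34 [-0.6 -0.1  0.1] 0.0428 [3.9 0.1 0. ]
0.002 28.59 [-0.2 -0.9  0.4] 0.0428 [1.9 0.2 0. ]
0 28.84 [-12.8   0.7   9.4] 0.0427 [ 0.3 -0.3 -0. ]
0
0.005 29.41 [ 0.  -0.2 -0.2]
0.008 29.66 [ 0.6 -0.8  0. ]
0.009 29.91 [ 0.6 -0.2 -1.3]
0.01 30.16 [-0.3 -0.4 -0.7]
0.011 30.41 [-0.1 -1.3 -0.8]
0.012 30.66 [-0.5 -0.8 -0.5]
0.013 30.91 [-0.3 -1.4 -0.6]
0.014 31.16 [-0.9 -1.2 -0.8]
```

View pics/top9c.png

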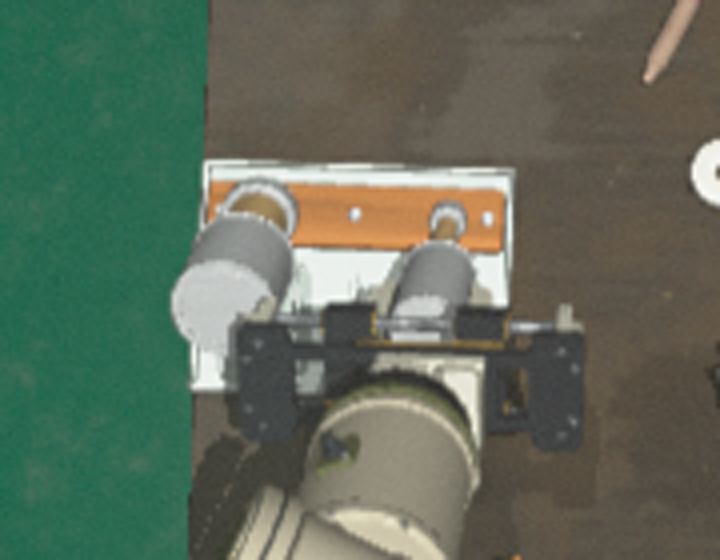

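```bash
python3 - <<'E'
from h import *; from cell import *
f0=np.array(sense()["force"])
for g in(.015,.016,.017):
    move_straight(tcp(SL,.05,.0015,g),vel=.03)
    df=np.array(sense()["force"])-f0; print(g,np.round(df,1))
    if np.linalg.norm(df)>3: break
p=np.array(tcp(SL,.05,.0015,g))
set_gripper(.085); dwell(.3)
im=capture("top");cv2.imwrite("pics/top10c.png",cv2.resize(im[120:260,150:330,::-1],None,fx=4,fy=4,interpolation=2))
s=sense();print(s["time"],s["finger_gap"],s["force"])
move_straight(list(p+PZ*.075),vel=.1)
move_straight(list(p+PZ*.075+[0,0,.12]),vel=.2)
reach([.3,-.45,.35],QG[1])
for n in("scene","top"):
    im=capture(n)
    cv2.imwrite(f"pics/{n}11.png",im[:,:,::-1])
    cv2.imwrite(f"pics/{n}11c.png",cv2.resize(im[(200 if n=="scene" else 120):(340 if n=="scene" else 260),150:330,::-1],None,fx=4,fy=4,interpolation=2))
print(sense()["time"])
E
```

```text
0.015 [ 2.5 -0.6 -0.2]
0.016 [5.5 1.2 0.7]
32.9583 0.08516377235825708 [ 0.62267196  1.00334486 -0.1711567 ]
36.3167
```

View pics/top11c.png

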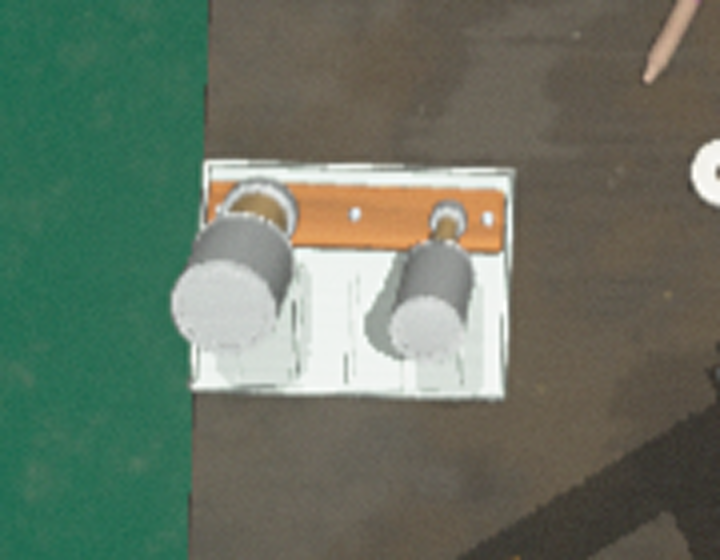

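View pics/scene11c.png

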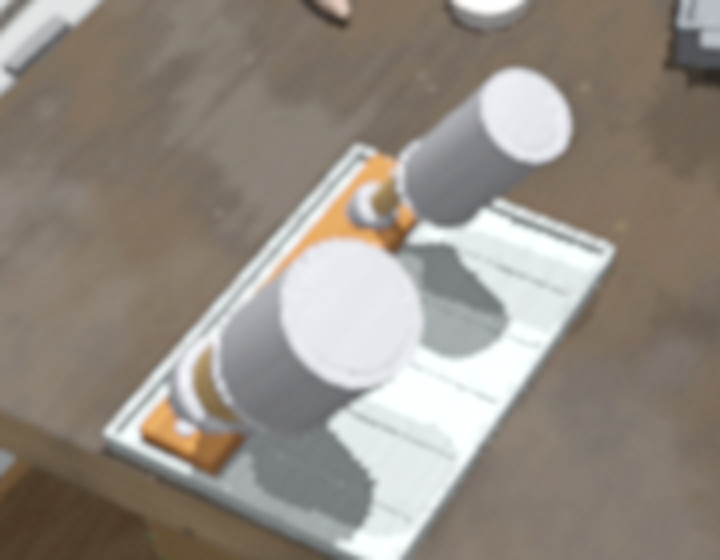

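View pics/scene11.png

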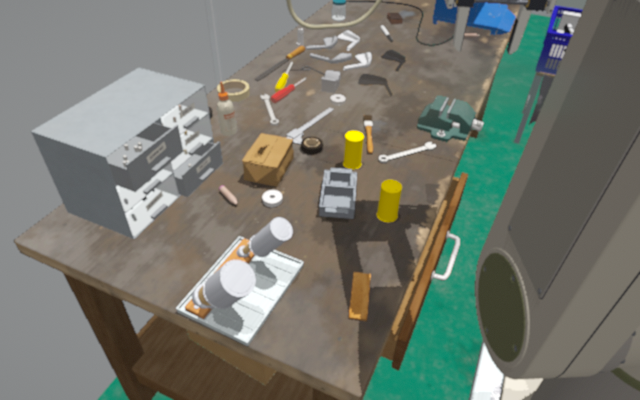

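Both cups hang on their pegs, at (270,236) and (230,283) in the scene view. As a number check, I triangulate the centres of the closed ends.

```bash
python3 - <<'E'
from h import *
ft=lambda x,y:((x+.5)/4-.5+150,(y+.5)/4-.5+120)
fs=lambda x,y:((x+.5)/4-.5+150,(y+.5)/4-.5+200)
for n,a,b,T,h in(("w",(223,305),(351,313),ST,.035),("n",(427,326),(526,116),SL,.042)):
    X,e=tri(ft(*a),fs(*b)); m=X-PZ*h; print(n,X,np.round(e,2),"mid in tip: z",(m-T)@PZ,"sag",(m-T)@SAG,"y",(m-T)@PY,"dist",np.linalg.norm(m-T))
E
```

```text
w [0.5430616  0.0494648  0.11462729] [0.18 0.3 ] mid in tip: z -0.03384615857121846 sag 0.009271447138714006 y 0.0005344744586940354 dist 0.035097120181305896
n [ 0.52881287 -0.07108929  0.1242187 ] [0.39 0.59] mid in tip: z -0.04098159882719861 sag 0.01414898952726574 y -0.0006294620990867009 dist 0.04335990739854398
```

```bash
python3 - <<'E'
from cell import *
print(sense()["time"]); sign_off()
E
```

```text
36.3167
the job is handed in; nothing more can be done
```

Both cups are hung on their pegs and the job is handed in, at 36.3 s of the 67 s allowed; no verdict was reported. I lifted each cup straight up out of the frame and slid it along its peg until the tip met the inside bottom (about 14 to 16 N). I then let it sag onto the peg, released it and backed the arm clear.

| Last check | Wide cup on stout peg | Narrow cup on slender peg |
|---|---|---|
| Middle below the tip, along the peg | 33.8 mm (24–39 allowed) | 41.0 mm (31–46 allowed) |
| Distance from middle to tip | 35 mm (under 41) | 43 mm (under 49) |

- **Disagreements:** Triangulated heights read about 2 mm low throughout, so both cups are probably nearer the ideal 31 and 38 mm than the table shows. The narrow cup met the peg's side at about 15–16 mm of sag instead of the predicted 12.5 mm, so my slender-tip estimate was off by 2–3 mm, which is within tolerance.
- **Not measured:** I did not measure the cups' final tilt separately. The distances above assume each cup lies parallel to its peg, as it appears in both views.
- **Surroundings:** The frame, wedge, ring and yellow look-alikes show no visible shift in the last scene picture. I checked these by eye and did not measure them.

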